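# Clear the plate shaker, register the deep-well plate and clamp it

## Task

A cup of seeds was left standing in the corner of the plate shaker where the white deep-well plate belongs. Put the cup upright in the empty end of the sample tray, then slide the plate fully home against both steel stop bars of the shaker - its wells are open, so keep it flat on the platform - and swing the black L-shaped clamp fully shut round its free corner. Leave the other things on the bench where they are.

Things in the scene. Friction and masses are not known exactly. Their poses are not given: they have to be found in the camera images.
- shaker: Plate shaker, a white box with a flat grey platform on top, fixed. Origin on the bench (z = 0) below the middle of the plate's home place. x points to its back (away from the front panel), y to its left, z up; turned by up to 0.2 rad. Platform top 70 mm above the bench, from x = -105 to 75 and y = -190 to 85 mm. The clamp's post is at x = 57, y = -75 mm.
- nest (a point): The plate's home place: a point on the platform top under the middle of the plate when it touches both stop bars; axes as the shaker's. The two steel stop bars stand 14 mm above the platform, 10 mm thick: the back bar's face is at x = 43 (y = -56 to 66), the left side bar's face at y = 64 (x = -73 to 53 mm).
- plate: White deep-well plate with a grid of open square wells, 86 (its x) x 128 (its y) x 41 mm high, 0.2 to 0.4 kg, loose. Origin at the middle of its underside. It stands askew on the platform, up to 0.15 rad off, about 90 mm right (-y) and 30 mm in front (-x) of home. Too wide to be gripped; it slides under 1 to 5 N. Never lift or tilt it.
- cup: Screw-lid specimen cup with a red lid, full of dark seeds, 62 mm diameter over the lid, 73 mm high, 0.085 kg, loose. Origin at the middle of its underside. It stands on the platform inside the plate's home place, near the side bar. Grip it across the lid (the top 20 mm): there the fingers pass above the stop bars and the plate.
- tray: Pressed steel sample tray, 346 (its x) x 262 (its y) mm, fixed. Origin at the middle of its underside; the floor is 2 mm above that, the rim 20 mm; inside from -162 to 162 mm in x and -121 to 121 mm in y. Fruit and another cup, fixed, fill its far half (x > 0), up to 80 mm high.
- tray_free (a point): Middle of the empty near end of the tray, on its floor (tray x = -85, y = 0 mm); axes as the tray's. Free for 70 mm either way in x and 110 mm either way in y.
- clamp (a joint): Angle of the black L-shaped swing clamp, rad: 0 fully open (parked to the back right), 2.0 fully shut, at its stop. It closes clockwise seen from above; stiff (under 1 N at the knob), it stays where left. Shut, its arm lies along the plate's right (-y) end and its toe along the right part of the plate's front, each 1 mm clear of a plate that is home.
- clamp_pivot (a point): The clamp's upright axis, 17 mm above the platform. Arm and toe lie 10 to 24 mm above the platform.
- clamp_knob (a point): Middle of the black upright knob at the outer corner of the clamp's L: 18 mm diameter, 32 mm high, its top 65 mm and this point 50 mm above the platform; 109 mm from the clamp's axis. Push it, or pinch it from above, and follow its arc. Shut, it stands at x = -52, y = -75 mm in the shaker's frame.
- petri_stack: Bystander: two stacked white petri dishes, 90 mm diameter, 32 mm high, loose, right of the shaker. Origin at its underside.
- timer: Bystander: white bench timer, 66 x 66 x 19 mm, loose, at the front right. Origin at its underside.
- reagent_bottle: Bystander: round reagent bottle with a screw cap, 64 mm diameter, 116 mm high, loose, behind the shaker. Origin at its underside.
Mind the look-alikes: they are no part of the job. What is shaped like the cup but purple or turquoise is not meant.

How it is judged (in metres and radians):
On the way, in this order (a step that is already met when the one before it is completed fails the run):
1. the cup stands upright in the empty end of the tray (x of cup in the frame of tray between -0.135 and 0 m and y of cup in the frame of tray between -0.095 and 0.095 m and z of cup in the frame of tray between -0.003 and 0.008 m and angle between cup's own z axis and vertical below 0.1 rad and linear speed of cup below 0.02 m/s), for 0.2 s.
2. the plate is home against both stop bars (x of plate in the frame of nest between -0.0035 and 0.0035 m and y of plate in the frame of nest between -0.0035 and 0.0035 m and z of plate in the frame of nest between -0.003 and 0.004 m and angle between the x axis of plate and the x axis of nest, either way round below 0.04 rad and linear speed of plate below 0.02 m/s), for 0.2 s.
At the end, for the whole second after the job is handed in: The cup stands upright (within 0.1 rad) and still on the floor of the tray, in its empty near half; the plate lies flat on the platform within 3.5 mm of its home place both ways and square to the stops within 0.04 rad; the clamp is within 0.07 rad of its shut stop (all of step 1 and all of step 2 and value of joint clamp above 1.93 rad and velocity of joint clamp below 0.05 rad/s); the robot touches nothing.
It fails at once if the cup is tipped over (angle between cup's own z axis and vertical above 0.6 rad).
It fails at once if the plate is lifted more than 12 mm off the platform, or falls off it (z of plate in the frame of nest above 0.012 m or z of plate in the frame of nest below -0.01 m).
It fails at once if the plate is tilted by more than 0.15 rad (angle between plate's own z axis and vertical above 0.15 rad).
It fails at once if the petri dishes, the timer or the reagent bottle are moved more than 30 mm (distance of any of petri_stack, timer, reagent_bottle from where it was at the start of the episode above 0.03 m).
It also fails if it takes over 72 s, if anything falls off the work surface, if the arm or the gripper's body presses on something with over 40 N, if the wrist force passes 120 N, or if a joint passes its speed limit or range.

## Robot

A 6-joint arm with a two-finger parallel gripper is mounted at the origin on a cart in front of the work surface, level with it; the furniture and walls round the work are solid. World frame = base frame: x ahead of the robot, y to its left, z up, the work surface at z = 0. Lengths are in m, angles in degrees, forces in N, time in s.
With the tool pointing down it reaches from about 0.375 to 0.9 m from the base axis. Payload 3.1 kg.
Tool frame: the origin (TCP) lies at the very end of the fingers, on their centre line; the grasp point (between the pads) lies 19 mm behind it (bot.hold_point_z is the z of the grasp point in the tool frame, in m); z points along the fingers, y is the line along which they close (so a half turn about z gives the same grasp; the last joint's range is limited). The gripper opens to 87 mm and grips with 3 to 60 N. Pads are 19 mm wide; open, the fingers measure 117 mm over their backs; the gripper's body (75 mm by 190 mm) begins 51 mm behind the grasp point.
Start: joints at [-77.722, 30.224, 82.088, -0, 67.689, -10.227], TCP at [0.239, -0.577, 0.223] pointing down, gripper open.
Joint ranges: [-176.69, 176.69], [-43.24, 126.21], [12.49, 139.97], [-82, 262], [0, 151.66], [-163.58, 163.58]. Speed limits (degrees/s): [159.86, 159.86, 180, 180, 180, 180].

## Interface

Orientations are given as a 3x3 rotation matrix whose columns are the frame's x, y, z axes.
In Python, from rig import bot, capture, camera_model gives the robot as it stands.
- The arm moves only by the tool apply_moves, never from a script. Its argument "plan" is text: rows parted by semicolons, each of 6 numbers parted by spaces: the shift along the tool's x, y, z in units of 0.05 m (1.0 is 0.05 m), then the turn, a rotation vector about the tool's x, y, z in units of 360 degrees (1.0 is 360 degrees). In form: dx dy dz ax ay az; .... A call has 1 to 10 rows; each row shifts and turns the commanded pose from where the row before left it, along the tool's axes as they then stand; what a row does not reach is not made up. A row lasts 1/12 s, in which the tool goes at most 41.7 mm and 7.16 degrees, less where a joint would pass 70% of its speed; a pose out of reach is approached as far as the arm can. A call with a number of a shift or a turn outside -1 to 1 is refused whole. A call with a gripper value outside its range is refused whole. "gripper" is the gripper command: -1 is shut, 1 is fully open, values between are in proportion, set as the call begins (left out, the last holds). The fingers move at their own pace and stop on an object; the grip force is fixed at half the most. Time passes only in rows, so rows that do not move let the fingers close. It gives the time, the measured TCP pose, the force, the opening and the grip force at its end, in the units of the state.
- bot.read_state(): the state, without advancing time (a new reading comes with each control period).
- capture(name): name is "side" or "top" or "wrist"; returns the picture (420x560x3 uint8, red, green, blue); there is no depth.
- camera_model(name): a dict with "vertical_fov" (degrees; the focal length in pixels is half the picture's height over the tangent of half this angle, whatever the lens; pixels are square), "cx", "cy" (the principal point, pixels), "position" and "rotation" of the camera in the world; the wrist camera has in their place "hand_eye" (4x4, takes a point from camera to tool coordinates, whose origin is the TCP and whose axes are the flange's). Camera axes: x right, y down, z forward; pixel columns grow to the right and rows downward; lengths in m; the calibration is good to about 2 mm. The wrist camera is an equidistant fisheye: a pixel r from the principal point sees the ray r / f radians off the axis. A picture is of the moment at which its call begins: read the wrist's pose just before it. camera_model takes no time and is no camera call.
- bot.hand_in(): hands the job in; it is judged then, once.
The state is a dict: "time_s": time; "joint_positions": joint angles; "qvel": joint speeds; "tau": joint torques, N m; "position": TCP position; "tcp_rot": TCP orientation; "force": force on the tool from outside, world axes, zero at the start; "moment": the same for the moment, N m; "opening": opening from 0.0 (shut) to 1.0 (fully open); "grasp_force": force on a finger pad.
Only numpy, scipy, OpenCV 4.12 (cv2) and the standard library are available. Lean on these libraries where they do the work, as an engineer would, in place of code of your own. Each camera call takes 0.05 s, during which the arm holds its last target. There are 200 camera calls.

## Working session

There is one attempt and no reset: what is moved stays moved. The work goes in short steps, Python scripts to look and compute and a tool call to move; the robot and the scene stay as the last step left them, time stands still between calls to the robot, and variables do not carry over. Pictures are saved under pics/ and viewed, at most 10 in all, crops included, and the job is handed in when it is done.

Besides the shell and the picture viewer there is one more tool, called after "Call:" as name(argument=value, ...) on one line, values as JSON. apply_moves: Moves the arm, as the interface text tells. Its arguments: {"type":"object","properties":{"plan":{"type":"string"},"gripper":{"type":"number"}},"required":["plan"]}

```bash
mkdir -p pics
python3 - <<'E'
from rig import bot,capture,camera_model
import cv2,numpy as np
for n in("top","side"):
    im=capture(n); cv2.imwrite(f"pics/{n}0.png",im[...,::-1]); print(n,camera_model(n))
print(camera_model("wrist"))
s=bot.read_state();print(s["position"],s["tcp_rot"],s["time_s"],bot.hold_point_z)
E
```

```text
top {'vertical_fov': 57.82729903635013, 'cx': 275.06780154888844, 'cy': 208.87974631765536, 'position': array([ 0.34524854, -0.04483369,  1.28756812]), 'rotation': array([[-0.00883865, -0.98564916,  0.16857521],
       [-0.99990517,  0.01049214,  0.00892038],
       [-0.01056108, -0.16848038, -0.98564843]])}
side {'vertical_fov': 54.35096480653313, 'cx': 281.15641841270525, 'cy': 208.1089775433417, 'position': array([0.63892696, 1.16225299, 0.62502477]), 'rotation': array([[-0.99688929,  0.02527569, -0.07465174],
       [ 0.07845312,  0.40884798, -0.90922409],
       [ 0.00753995, -0.91225242, -0.40955913]])}
{'vertical_fov': 65.70646984690485, 'cx': 278.6418718936656, 'cy': 211.14548392078441, 'hand_eye': array([[ 2.89118035e-04, -9.51575049e-01, -3.07416401e-01,
         8.52840600e-02],
       [ 9.99999946e-01,  2.28079941e-04,  2.34479483e-04,
        -1.74912374e-04],
       [-1.53009311e-04, -3.07416452e-01,  9.51575064e-01,
        -1.62283644e-01],
       [ 0.00000000e+00,  0.00000000e+00,  0.00000000e+00,
         1.00000000e+00]])}
[ 0.23911358 -0.57671769  0.22167194] [[ 9.23853908e-01  3.82745076e-01 -4.05559908e-04]
 [ 3.82745110e-01 -9.23851921e-01  1.95162488e-03]
 [ 3.72297512e-04 -1.95824234e-03 -9.99998013e-01]] 0.1 -0.0187
```

View pics/top0.png

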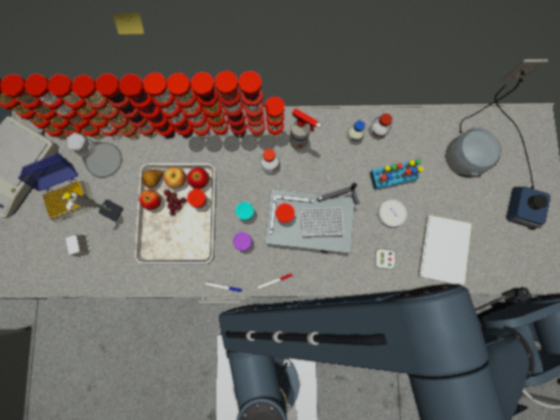

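View pics/side0.png

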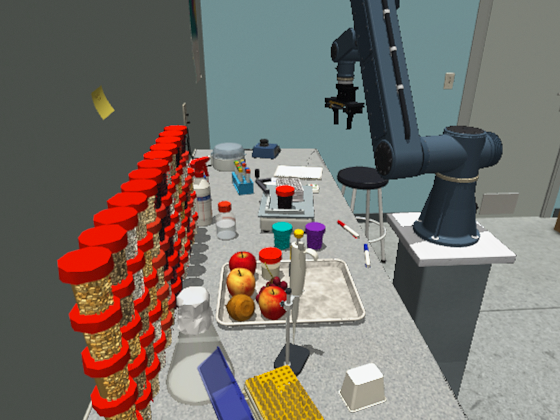

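The lids that could be taken for the target in the top view:
- red lid on the shaker at (285,213), which is the target
- red lid in the tray among the fruit at (197,199)
- turquoise cup at (245,211)
- purple cup at (243,242)
- red bottle cap at (270,157)
- red-lidded cup wall along y≈85

I'll check the choice in a crop.

```bash
cat > h.py <<'E'
import numpy as np,cv2
from rig import bot,capture,camera_model
def ray(name,uv,state=None):
    m=camera_model(name);f=210/np.tan(np.radians(m["vertical_fov"]/2))
    d=np.array([uv[0]-m["cx"],uv[1]-m["cy"]],float)
    if name!="wrist":
        return m["position"],m["rotation"]@np.array([d[0]/f,d[1]/f,1])
    r=np.hypot(*d);t=r/f;v=np.array([*(d/max(r,1e-9)*np.sin(t)),np.cos(t)])
    T=m["hand_eye"];R=np.array(state["tcp_rot"])
    return R@T[:3,3]+state["position"],R@(T[:3,:3]@v)
def onz(name,uv,z,state=None):
    p,d=ray(name,uv,state);return p+d*(z-p[2])/d[2]
def pix(name,P,state=None):
    m=camera_model(name);f=210/np.tan(np.radians(m["vertical_fov"]/2))
    if name!="wrist":
        c=m["rotation"].T@(np.array(P)-m["position"]);return np.array([m["cx"]+f*c[0]/c[2],m["cy"]+f*c[1]/c[2]])
    T=m["hand_eye"];R=np.array(state["tcp_rot"])
    c=T[:3,:3].T@(R.T@(np.array(P)-state["position"])-T[:3,3])
    r=np.hypot(c[0],c[1]);t=np.arctan2(r,c[2]);return np.array([m["cx"],m["cy"]])+f*t*c[:2]/r
def redmask(im):
    h=cv2.cvtColor(im,cv2.COLOR_RGB2HSV)
    return (((h[...,0]<8)|(h[...,0]>172))&(h[...,1]>150)&(h[...,2]>90)).astype(np.uint8)
E
python3 - <<'E'
from h import *
im=capture("top")
c=im[150:270,130:420];cv2.imwrite("pics/c1.png",cv2.resize(c,None,fx=2.75,fy=2.75,interpolation=cv2.INTER_CUBIC)[...,::-1])
n,l,st,ce=cv2.connectedComponentsWithStats(redmask(im))
for i in range(1,n):
    if st[i,4]>40 and ce[i,1]>150 : print(ce[i],st[i,4],onz("top",ce[i],.143))
for uv in[(138,165),(213,165),(213,262),(138,262)]:print(onz("top",uv,.02))
E
```

```text
[268.80733945 154.44954128] 109 [ 0.71412336 -0.01639914  0.143     ]
[196.87380497 187.91395793] 523 [0.60930168 0.20657976 0.143     ]
[149.75510204 202.55782313] 147 [0.5648179 0.3505448 0.143    ]
[284.61347518 212.65602837] 282 [ 0.52901637 -0.06346966  0.143     ]
[0.72130259 0.44010786 0.02      ]
[0.71819883 0.17982996 0.02      ]
[0.38589604 0.17361247 0.02      ]
[0.38817852 0.42274953 0.02      ]
```

View pics/c1.png

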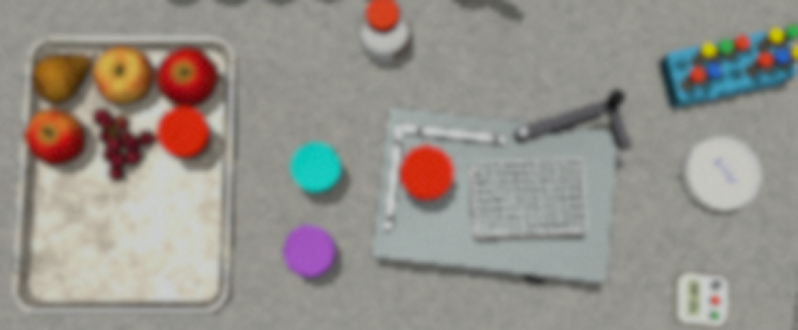

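The crop shows the target: the red lid on the grey shaker platform, beside the left bar. The plate, with its grid of wells, is to its right, and the clamp is parked at the back right. The tray's near end is empty. Next I move to a wrist view above the shaker.

```bash
cat >> h.py <<'E'
def go(xyz,head=None,n=10,off=None):
    """constant row (units of apply_moves) that takes the tool to xyz and heading (deg) in n rows"""
    s=bot.read_state();R=np.array(s["tcp_rot"]);p=np.array(s["position"])
    h=np.degrees(np.arctan2(R[1,0],R[0,0]));th=0 if head is None else (head-h)
    a=np.radians(-th/n);S=np.zeros((3,3))
    for k in range(n):
        c,q=np.cos(k*a),np.sin(k*a);S+=np.array([[c,-q,0],[q,c,0],[0,0,1]])
    d=np.linalg.solve(R@S,np.array(xyz)-p)
    print(n,"rows",np.round(d/.05,3),"az",round(-th/n/360,4),"mm/row",round(np.linalg.norm(d)*1e3,1),"head",round(h,1))
E
python3 -c "
from h import *
go([.5,-.11,.36],84,16)"
```

```text
16 rows [ 0.692 -0.116 -0.172] az -0.0107 mm/row 36.1 head 22.5
```

Call:
apply_moves(plan="0.692 -0.116 -0.172 0 0 -0.0107;0.692 -0.116 -0.172 0 0 -0.0107;0.692 -0.116 -0.172 0 0 -0.0107;0.692 -0.116 -0.172 0 0 -0.0107;0.692 -0.116 -0.172 0 0 -0.0107;0.692 -0.116 -0.172 0 0 -0.0107;0.692 -0.116 -0.172 0 0 -0.0107;0.692 -0.116 -0.172 0 0 -0.0107", gripper=1)

```text
time_s: 0.82
position: [0.4346, -0.3781, 0.2914]
tcp_rot: [[0.595, 0.804, -0.0], [0.804, -0.595, 0.0], [0.0, -0.0, -1.0]]
force: [0.9, -0.2, 0.3]
opening: 0.997
grasp_force: 0.0
```

Call:
apply_moves(plan="0.692 -0.116 -0.172 0 0 -0.0107;0.692 -0.116 -0.172 0 0 -0.0107;0.692 -0.116 -0.172 0 0 -0.0107;0.692 -0.116 -0.172 0 0 -0.0107;0.692 -0.116 -0.172 0 0 -0.0107;0.692 -0.116 -0.172 0 0 -0.0107;0.692 -0.116 -0.172 0 0 -0.0107;0.692 -0.116 -0.172 0 0 -0.0107;0 0 0 0 0 0;0 0 0 0 0 0")

```text
time_s: 1.65
position: [0.4992, -0.1085, 0.3607]
tcp_rot: [[0.099, 0.995, 0.001], [0.995, -0.099, -0.001], [-0.001, 0.001, -1.0]]
force: [-0.5, -0.4, 0.5]
opening: 0.999
grasp_force: 0.0
```

Run:
```python
from h import *
s=bot.read_state();im=capture("wrist")
cv2.imwrite("pics/w1.png",cv2.resize(im,(800,600),interpolation=cv2.INTER_CUBIC)[...,::-1])
cv2.imwrite("pics/w1_raw.png",im[...,::-1]);import pickle;pickle.dump(dict(tcp_rot=s["tcp_rot"],position=s["position"]),open("w1.pkl","wb"))
n,l,st,ce=cv2.connectedComponentsWithStats(redmask(im))
for i in range(1,n):
    if st[i,4]>200: print(ce[i],st[i],onz("wrist",ce[i],.143,s))
print(s["position"],s["time_s"],s["force"],s["joint_positions"])
```

```text
[507.52008686  44.35722041] [496   0  30  90 921] [0.83049062 0.06145096 0.143     ]
[541.92210767  45.69644903] [530   0  30  90 873] [0.90429539 0.06923868 0.143     ]
[477.35855263  35.75986842] [469  17  26  35 304] [0.77716079 0.0675232  0.143     ]
[479.9         71.99666667] [472  54  23  36 300] [0.77568385 0.01788073 0.143     ]
[437.66953528  95.77108434] [425  82  26  28 581] [ 0.70694794 -0.01571591  0.143     ]
[480.84818482 111.52145215] [474  93  21  36 303] [ 0.77412943 -0.03511601  0.143     ]
[510.35460993 111.58392435] [502  92  24  43 423] [ 0.82828249 -0.0338036   0.143     ]
[549.0846395  116.94984326] [537  93  23  49 957] [ 0.91324953 -0.038458    0.143     ]
[300.59885536 141.16233091] [ 276  117   50   49 1922] [ 0.52975109 -0.06305881  0.143     ]
[531.98       191.70266667] [512 159  38  64 750] [ 0.88264467 -0.15308521  0.143     ]
[ 0.49921835 -0.10847671  0.36065176] 1.65 [-0.46405079 -0.40550572  0.4541856 ] [-2.47947596e+01  1.30401968e+01  8.70441587e+01 -2.28956604e-02
  7.98505591e+01 -1.91116026e+01]
```

View pics/w1.png

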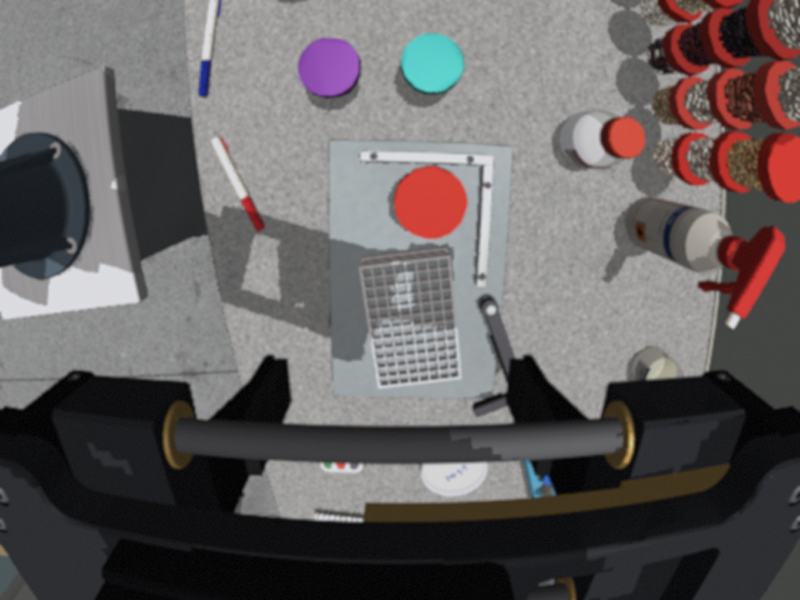

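The wrist view (800 px wide) shows the cup lid at (430,202), the L of the bars with its corner at (488,158), and the plate corners at about (360,262), (450,249), (460,377) and (381,388). The clamp post is at (488,302) and the knob at (505,400). I'll measure the bars and plate next.

Run:
```python
from h import *
import pickle
s=pickle.load(open("w1.pkl","rb"))
im=cv2.imread("pics/w1_raw.png")[...,::-1].copy();hsv=cv2.cvtColor(im,cv2.COLOR_RGB2HSV)
k=1.42857
def bar(x0,y0,x1,y1):
    x0,y0,x1,y1=[int(v/k) for v in(x0,y0,x1,y1)]
    g=hsv[y0:y1,x0:x1,2].astype(int);sat=hsv[y0:y1,x0:x1,1]
    print("V pct",np.percentile(g,[10,50,80,95]))
    ys,xs=np.nonzero((g>(np.percentile(g,50)+np.percentile(g,97))/2)&(sat<60))
    P=np.array([onz("wrist",(x+x0,y+y0),.084,s)[:2] for x,y in zip(xs,ys)])
    vx,vy,cx,cy=cv2.fitLine(P.astype(np.float32),cv2.DIST_HUBER,0,.001,.001).ravel()
    d=np.array([vx,vy]);t=(P-[cx,cy])@d;print(len(P),"dir",np.degrees(np.arctan2(vy,vx)),"c",cx,cy,"len",np.ptp(t));return np.array([cx,cy]),d
cb,db=bar(465,185,505,295)   # back bar
cs,ds=bar(350,145,465,172)   # side bar
if db[1]<0:db=-db
if ds[0]<0:ds=-ds
yaw=np.mean([np.arctan2(ds[1],ds[0]),np.arctan2(-db[0],db[1])])
ex=np.array([np.cos(yaw),np.sin(yaw)]);ey=np.array([-ex[1],ex[0]])
X=cb@ex-.048;Y=cs@ey-.069;O=X*ex+Y*ey
print("shaker yaw",yaw,np.arctan2(ds[1],ds[0]),np.arctan2(-db[0],db[1]),"O",O)
def loc(p):return np.array([(p[:2]-O)@ex,(p[:2]-O)@ey])*1e3
for n,uv,z in[("plateFL",(360,262),.111),("BL",(450,249),.111),("BR",(460,377),.111),("FR",(381,388),.111),("post",(488,302),.094),("knob",(502,402),.135),("pf_FL",(330,141),.07),("pf_BL",(511,148),.07)]:
    p=onz("wrist",np.array(uv)/k,z,s);print(n,p[:2].round(4),loc(p).round(1))
print("cup",loc(np.array([.5297,-.063])))
go([.5297,-.063,.19],None,5)
```

```text
V pct [137. 170. 181. 219.]
313 dir 82.864204 c 0.58413666 -0.10119218 len 0.09493476393917377
V pct [157. 175. 211. 223.]
366 dir -6.8005624 c 0.52496076 -0.025117915 len 0.09488651176945803
shaker yaw -0.121617615 -0.11869221 -0.124543026 O [ 0.53641033 -0.09603074]
plateFL [ 0.464 -0.115] [-69.5 -27.6]
BL [ 0.5466 -0.111 ] [ 11.9 -13.6]
BR [ 0.5486 -0.2411] [  29.7 -142.5]
FR [ 0.4687 -0.2453] [ -49.1 -156.3]
post [ 0.5822 -0.1708] [ 54.5 -68.7]
knob [ 0.5865 -0.2612] [  69.8 -157.9]
pf_FL [ 0.4444 -0.0012] [-102.9   82.9]
pf_BL [ 0.6187 -0.0235] [72.9 82. ]
cup [-10.66799172  31.97268182]
5 rows [0.199 0.102 0.68 ] az 0.0 mm/row 35.8 head 84.2
```

Call:
apply_moves(plan="0.199 0.102 0.68 0 0 0;0.199 0.102 0.68 0 0 0;0.199 0.102 0.68 0 0 0;0.199 0.102 0.68 0 0 0;0.199 0.102 0.68 0 0 0;0 0 0.473 0 0 0;0 0 0.473 0 0 0;0 0 0.473 0 0 0;0 0 0 0 0 0;0 0 0 0 0 0")

```text
time_s: 2.53
position: [0.5287, -0.0643, 0.1177]
tcp_rot: [[0.104, 0.995, -0.004], [0.995, -0.104, 0.001], [0.001, -0.004, -1.0]]
force: [0.5, -0.3, -0.3]
opening: 0.998
grasp_force: 0.0
```

Call:
apply_moves(plan="0 0 0 0 0 0;0 0 0 0 0 0;0 0 0 0 0 0;0 0 0 0 0 0;0 0 0 0 0 0;0 0 0 0 0 0;0 0 0 0 0 0", gripper=-1)

```text
time_s: 3.12
position: [0.5303, -0.0633, 0.1201]
tcp_rot: [[0.102, 0.995, 0.002], [0.995, -0.102, -0.001], [-0.001, 0.002, -1.0]]
force: [-0.1, -0.3, 5.5]
opening: 0.692
grasp_force: 29.9
```

Run:
```python
from h import *
s=bot.read_state();print(s["position"],s["opening"],s["grasp_force"],s["force"])
p=s["position"]; print(np.array(s["tcp_rot"]).round(4).tolist())
go([p[0],p[1],p[2]+.12],None,4)
```

```text
[ 0.53027183 -0.06334762  0.12012976] 0.6921432749185024 29.882543327403255 [-0.05992752 -0.29506621  5.53364395]
[[0.1019, 0.9948, 0.0017], [0.9948, -0.1019, -0.0007], [-0.0005, 0.0018, -1.0]]
4 rows [-0.     0.001 -0.6  ] az 0.0 mm/row 30.0 head 84.2
```

Call:
apply_moves(plan="0 0 -0.3 0 0 0;0 0 -0.5 0 0 0;0 0 -0.7 0 0 0;0 0 -0.7 0 0 0;0 0 0 0 0 0;0 0 0 0 0 0")

```text
time_s: 3.62
position: [0.5308, -0.0634, 0.2312]
tcp_rot: [[0.102, 0.995, 0.005], [0.995, -0.102, -0.002], [-0.001, 0.005, -1.0]]
force: [-0.9, 0.4, -1.1]
opening: 0.69
grasp_force: 29.9
```

Run:
```python
from h import *
print(bot.read_state()["opening"]);go([.472,.30,.23],None,12)
```

```text
0.68998324217191
12 rows [ 0.593 -0.159  0.001] az 0.0 mm/row 30.7 head 84.2
```

Call:
apply_moves(plan="0.4 -0.1 0 0 0 0;0.593 -0.159 0 0 0 0;0.593 -0.159 0 0 0 0;0.593 -0.159 0 0 0 0;0.593 -0.159 0 0 0 0;0.593 -0.159 0 0 0 0;0.593 -0.159 0 0 0 0;0.593 -0.159 0 0 0 0;0.593 -0.159 0 0 0 0;0.593 -0.159 0 0 0 0")

```text
time_s: 4.45
position: [0.4808, 0.2311, 0.2271]
tcp_rot: [[0.102, 0.995, -0.005], [0.995, -0.102, -0.001], [-0.002, -0.004, -1.0]]
force: [-0.3, 0.1, -0.5]
opening: 0.693
grasp_force: 29.9
```

Call:
apply_moves(plan="0.593 -0.159 0 0 0 0;0.593 -0.159 0 0 0 0;0.193 -0.059 0 0 0 0;0 0 0.6 0 0 0;0 0 0.6 0 0 0;0 0 0.6 0 0 0;0 0 0.6 0 0 0;0 0 0.4 0 0 0;0 0 0.2 0 0 0;0 0 0 0 0 0")

```text
time_s: 5.28
position: [0.4686, 0.299, 0.0758]
tcp_rot: [[0.102, 0.995, -0.007], [0.995, -0.102, -0.003], [-0.004, -0.007, -1.0]]
force: [0.1, 0.4, -0.6]
opening: 0.694
grasp_force: 29.9
```

Run:
```python
from h import *
s=bot.read_state();print(s["opening"],s["position"],s["force"],np.array(s["tcp_rot"])[:,2].round(4));go([.472,.30,.0535],None,3)
im=capture("wrist");cv2.imwrite("pics/w2.png",im[...,::-1])
```

```text
0.6938954865337202 [0.4685508  0.29904098 0.07583067] [ 0.13305682  0.37301759 -0.59816737] [-0.0073 -0.003  -1.    ]
3 rows [0.009 0.023 0.149] az 0.0 mm/row 7.5 head 84.1
```

View pics/w2.png

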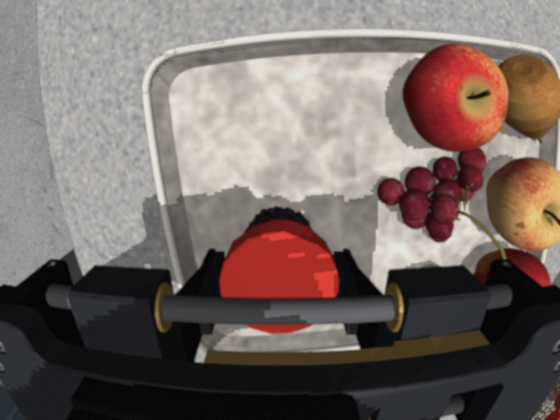

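The held lid is at (280,275), over bare floor in the near end of the tray. The fruit starts at about column 380, so the spot is clear. I lower and release.

Call:
apply_moves(plan="0 0 0.18 0 0 0;0 0 0.14 0 0 0;0 0 0.08 0 0 0;0 0 0.04 0 0 0;0 0 0 0 0 0;0 0 0 0 0 0")

```text
time_s: 5.83
position: [0.4713, 0.3006, 0.0575]
tcp_rot: [[0.102, 0.995, 0.001], [0.995, -0.102, 0.0], [0.0, 0.001, -1.0]]
force: [-0.2, 0.5, -0.6]
opening: 0.691
grasp_force: 29.9
```

```bash
python3 -c "
from h import *
s=bot.read_state();print(s['position'],s['force'])"
```

```text
[0.47131087 0.30061754 0.05747134] [-0.15006015  0.47677538 -0.62946759]
```

Call:
apply_moves(plan="0 0 0.04 0 0 0;0 0 0.04 0 0 0;0 0 0.02 0 0 0;0 0 0 0 0 0;0 0 0 0 0 0;0 0 0 0 0 0")

```text
time_s: 6.33
position: [0.4712, 0.3005, 0.0522]
tcp_rot: [[0.102, 0.995, 0.0], [0.995, -0.102, 0.0], [0.0, 0.0, -1.0]]
force: [0.2, -1.1, -0.5]
opening: 0.693
grasp_force: 29.9
```

Call:
apply_moves(plan="0 0 0.02 0 0 0;0 0 0 0 0 0;0 0 0 0 0 0")

```text
time_s: 6.58
position: [0.4713, 0.3006, 0.0517]
tcp_rot: [[0.102, 0.995, 0.001], [0.995, -0.102, 0.0], [0.0, 0.001, -1.0]]
force: [0.4, -0.7, 4.0]
opening: 0.694
grasp_force: 29.9
```

Call:
apply_moves(plan="0 0 0 0 0 0;0 0 0 0 0 0;0 0 0 0 0 0;0 0 0 0 0 0;0 0 -0.3 0 0 0;0 0 -0.6 0 0 0;0 0 -0.7 0 0 0;0 0 -0.7 0 0 0;0 0 -0.7 0 0 0;0 0 0 0 0 0", gripper=1)

```text
time_s: 7.42
position: [0.4754, 0.3024, 0.2081]
tcp_rot: [[0.102, 0.995, 0.013], [0.995, -0.102, 0.005], [0.007, 0.013, -1.0]]
force: [0.7, 1.0, 0.9]
opening: 0.998
grasp_force: 0.0
```

Run:
```python
from h import *
s=bot.read_state();im=capture("wrist");cv2.imwrite("pics/w3.png",im[...,::-1])
n,l,st,ce=cv2.connectedComponentsWithStats(redmask(im))
for i in range(1,n):
    if st[i,4]>800: print(ce[i],st[i],onz("wrist",ce[i],.075,s))
for c in [(.4713,.3005,.075)]: print(pix("wrist",c,s))
yaw=-.1216;O=np.array([.5364,-.0960]);ex=np.array([np.cos(yaw),np.sin(yaw)]);ey=np.array([-ex[1],ex[0]])
W=lambda x,y:O+ex*x+ey*y
# behind right end of plate in shaker frame
print(s["position"],W(-.02,-.19),np.degrees(yaw)+90); 
go([*W(-.02,-.185),.2],83,15)
```

```text
[375.79313984 103.95197889] [ 354   71   53   66 1895] [0.57598168 0.38682385 0.075     ]
[273.11174306 201.86617598] [ 243  171   62   62 2989] [0.47194565 0.30273424 0.075     ]
[547.79550102 226.92229039] [532 170  28 111 978] [0.8222199  0.23466792 0.075     ]
[421.22415796 246.54645761] [ 373  214   97   69 3444] [0.6240373  0.23735805 0.075     ]
[272.68538813 204.18967609]
[0.47535264 0.30236704 0.20805566] [ 0.49350058 -0.282171  ] 83.0328332112092
15 rows [-0.764  0.113  0.004] az 0.0002 mm/row 38.6 head 84.1
```

The cup stands at (0.472, 0.302) with a round lid at pixel (273,202), so it is upright. Next I go behind the plate's right end.

Call:
apply_moves(plan="-0.764 0.113 0 0 0 0;-0.764 0.113 0 0 0 0;-0.764 0.113 0 0 0 0;-0.764 0.113 0 0 0 0;-0.764 0.113 0 0 0 0;-0.764 0.113 0 0 0 0;-0.764 0.113 0 0 0 0;-0.764 0.113 0 0 0 0;-0.764 0.113 0 0 0 0;-0.764 0.113 0 0 0 0", gripper=0.15)

```text
time_s: 8.3
position: [0.487, -0.0867, 0.1997]
tcp_rot: [[0.102, 0.995, -0.003], [0.995, -0.102, 0.001], [0.001, -0.003, -1.0]]
force: [1.3, -0.2, -0.6]
opening: 0.575
grasp_force: 0.0
```

Call:
apply_moves(plan="-0.764 0.113 0 0 0 0.0006;-0.764 0.113 0 0 0 0.0006;-0.764 0.113 0 0 0 0.0006;-0.764 0.113 0 0 0 0.0006;-0.764 0.113 0 0 0 0.0006;0 0 0 0 0 0;0 0 0 0 0 0")

```text
time_s: 8.88
position: [0.4946, -0.28, 0.1994]
tcp_rot: [[0.125, 0.992, -0.002], [0.992, -0.125, 0.002], [0.001, -0.002, -1.0]]
force: [-0.1, 1.0, 0.4]
opening: 0.575
grasp_force: 0.0
```

```bash
cat >> h.py <<'E'
yaw=-.1216;O=np.array([.5364,-.0960]);ex=np.array([np.cos(yaw),np.sin(yaw)]);ey=np.array([-ex[1],ex[0]])
W=lambda x,y:O+ex*x+ey*y
def loc(p):return (np.array([(np.array(p[:2])-O)@ex,(np.array(p[:2])-O)@ey])*1e3).round(1)
E
python3 - <<'E'
from h import *
s=bot.read_state();print(s["position"],loc(s["position"]),s["opening"])
go([*W(-.022,-.185),.081],83,5)
E
```

```text
[ 0.49457132 -0.28001059  0.19937283] [ -19.2 -187.7] 0.575235181140808
5 rows [ 0.01  -0.01   0.474] az -0.0001 mm/row 23.7 head 82.8
```

Run:
```python
from h import *
s=bot.read_state();im=capture("wrist")
for P in [(*W(.102,-.174),.135),(*W(-.022,-.157),.111)]:
    q=pix("wrist",P,s).astype(int);print(q)
cv2.imwrite("pics/w4.png",im[...,::-1])
```

```text
[432 208]
[275 179]
```

View pics/w4.png

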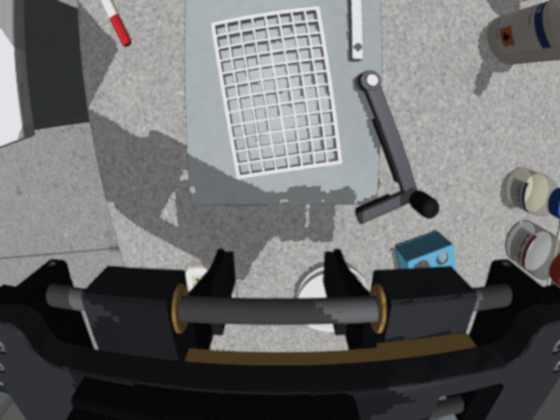

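The knob is seen at (427,205), against a prediction of (432,208), so the shaker pose is good. The plate corners are at (213,22), (320,8), (341,162) and (238,178). The space behind the plate's right end is free, so I descend and push along +y.

Call:
apply_moves(plan="0.01 -0.01 0.474 0 0 0;0.01 -0.01 0.474 0 0 0;0.01 -0.01 0.474 0 0 0;0.01 -0.01 0.474 0 0 0;0.01 -0.01 0.474 0 0 0;0 0 0 0 0 0;0 0 0 0 0 0")

```text
time_s: 9.52
position: [0.4921, -0.2728, 0.0814]
tcp_rot: [[0.119, 0.993, -0.004], [0.993, -0.119, 0.003], [0.003, -0.004, -1.0]]
force: [-1.1, -0.2, -0.0]
opening: 0.575
grasp_force: 0.0
```

Call:
apply_moves(plan="0.16 0 0 0 0 0;0.16 0 0 0 0 0;0.16 0 0 0 0 0;0.12 0 0 0 0 0;0.12 0 0 0 0 0;0.12 0 0 0 0 0;0.12 0 0 0 0 0;0.12 0 0 0 0 0;0.12 0 0 0 0 0;0.12 0 0 0 0 0")

```text
time_s: 10.35
position: [0.5018, -0.2098, 0.0829]
tcp_rot: [[0.121, 0.993, 0.001], [0.993, -0.121, -0.001], [-0.001, 0.001, -1.0]]
force: [-0.1, -2.9, 2.0]
opening: 0.573
grasp_force: 1.4
```

Run:
```python
from h import *
s=bot.read_state();print(s["position"],loc(s["position"]),s["opening"],s["force"])
go([*W(-.022,-.0735),.081],83,8)
```

```text
[ 0.50179273 -0.20978206  0.08292727] [ -20.5 -117.1] 0.5731732936718621 [-0.06856041 -2.87545593  1.95949546]
8 rows [ 0.109 -0.004  0.005] az 0.0 mm/row 5.5 head 83.0
```

Call:
apply_moves(plan="0.1 -0.004 0.01 0 0 0;0.1 -0.004 0.01 0 0 0;0.1 -0.004 0.01 0 0 0;0.1 -0.004 0.01 0 0 0;0.1 0 0 0 0 0;0.1 0 0 0 0 0;0.1 0 0 0 0 0;0.04 0 0 0 0 0;0 0 0 0 0 0")

```text
time_s: 11.1
position: [0.5044, -0.1718, 0.0804]
tcp_rot: [[0.12, 0.993, -0.001], [0.993, -0.12, 0.002], [0.001, -0.002, -1.0]]
force: [0.4, 0.0, 0.5]
opening: 0.578
grasp_force: 0.0
```

Run:
```python
from h import *
s=bot.read_state();print(s["position"],loc(s["position"]),s["opening"],s["force"])
im=capture("wrist");cv2.imwrite("pics/w5.png",im[...,::-1])
```

```text
[ 0.50441741 -0.17178568  0.08040597] [-22.6 -79.1] 0.5777807247256032 [0.35745803 0.0075305  0.49769279]
```

View pics/w5.png

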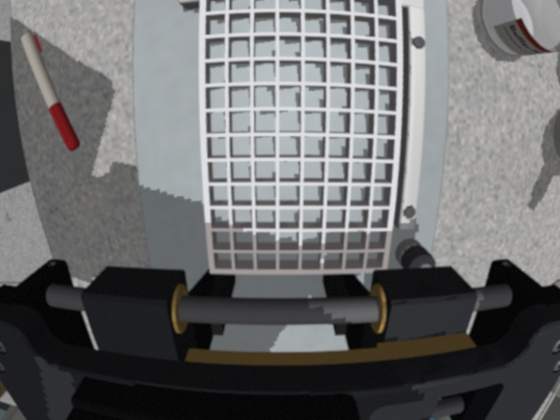

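The plate is now square to the fingers: its front edge is at column ~205, its back edge at ~395 and its right end at row 272. The back bar is at column ~412.

Run:
```python
from h import *
s=bot.read_state()
for uv in[(209,273),(388,272),(202,100),(399,100)]:print(loc(onz("wrist",uv,.111,s)))
```

```text
[-54.9 -67. ]
[ 29.9 -67.1]
[-53.5  10.6]
[27.5 12. ]
```

Call:
apply_moves(plan="0.04 0 0 0 0 0;0.04 0 0 0 0 0;0.03 0 0 0 0 0;0.03 0 0 0 0 0;0 0 0 0 0 0")

```text
time_s: 11.57
position: [0.5055, -0.1682, 0.0808]
tcp_rot: [[0.119, 0.993, -0.001], [0.993, -0.119, -0.004], [-0.004, -0.0, -1.0]]
force: [-3.7, -7.1, 0.7]
opening: 0.576
grasp_force: 4.2
```

Contact with the side bar is felt at about 7 N. The next push is from the front along +x, with closed fingers.

Call:
apply_moves(plan="-0.15 0 0 0 0 0;-0.2 0 0 0 0 0;0 0 -0.4 0 0 0;0 0 -0.6 0 0 0;0 0 -0.6 0 0 0;0 0 -0.2 0 0 0;0 0 0 0 0 0")

```text
time_s: 12.15
position: [0.5054, -0.1848, 0.1734]
tcp_rot: [[0.121, 0.993, 0.006], [0.993, -0.121, -0.003], [-0.002, 0.006, -1.0]]
force: [-0.0, -0.4, -0.7]
opening: 0.577
grasp_force: 0.0
```

Call:
apply_moves(plan="0.48 -0.365 0 0 0 0;0.48 -0.365 0 0 0 0;0.48 -0.365 0 0 0 0;0.48 -0.365 0 0 0 0;0 0 0 0 0 0;0 0 0 0 0 0", gripper=-1)

```text
time_s: 12.65
position: [0.4408, -0.0777, 0.1694]
tcp_rot: [[0.119, 0.993, -0.004], [0.993, -0.119, 0.002], [0.001, -0.004, -1.0]]
force: [0.3, -0.7, -0.1]
opening: 0.206
grasp_force: 0.0
```

Run:
```python
from h import *
s=bot.read_state();print(s["position"],loc(s["position"]),s["opening"],s["force"])
go([*W(-.093,.005),.081],83,4)
```

```text
[ 0.44076208 -0.07769352  0.16944865] [-97.2   6.6] 0.2059894677699212 [ 0.31387961 -0.67454721 -0.11852346]
4 rows [-0.008  0.022  0.442] az 0.0001 mm/row 22.1 head 83.2
```

Call:
apply_moves(plan="0 0.01 0.442 0 0 0;0 0.01 0.442 0 0 0;0 0.01 0.442 0 0 0;0 0.01 0.442 0 0 0;0 0 0 0 0 0;0 0 0 0 0 0")

```text
time_s: 13.15
position: [0.4445, -0.0801, 0.081]
tcp_rot: [[0.122, 0.993, -0.003], [0.993, -0.122, 0.001], [0.001, -0.003, -1.0]]
force: [-0.1, -0.2, -0.6]
opening: 0.007
grasp_force: 0.0
```

Call:
apply_moves(plan="0 0.1 0 0 0 0;0 0.1 0 0 0 0;0 0.1 0 0 0 0;0 0.1 0 0 0 0;0 0.08 0 0 0 0;0 0.08 0 0 0 0;0 0.06 0 0 0 0;0 0 0 0 0 0")

```text
time_s: 13.82
position: [0.4741, -0.083, 0.0826]
tcp_rot: [[0.12, 0.993, -0.004], [0.993, -0.12, 0.001], [0.0, -0.004, -1.0]]
force: [-4.1, -1.3, 4.6]
opening: 0.007
grasp_force: 2.2
```

Run:
```python
from h import *
s=bot.read_state();print(s["position"],loc(s["position"]),s["opening"],s["force"])
```

```text
[ 0.47414399 -0.08300288  0.08256769] [-63.4   5.3] 0.006835925006085999 [-4.09142772 -1.34474708  4.5605087 ]
```

Call:
apply_moves(plan="0 0.04 0.01 0 0 0;0 0.04 0.01 0 0 0;0 0.04 0.01 0 0 0;0 0.03 0 0 0 0;0 0 0 0 0 0")

```text
time_s: 14.23
position: [0.483, -0.084, 0.0808]
tcp_rot: [[0.121, 0.993, -0.0], [0.993, -0.121, 0.0], [0.0, -0.0, -1.0]]
force: [-3.5, 1.6, 2.7]
opening: 0.001
grasp_force: 1.8
```

Run:
```python
from h import *
s=bot.read_state();print(s["position"],loc(s["position"]),s["opening"],s["force"])
```

```text
[ 0.48297301 -0.08404483  0.08079117] [-54.5   5.4] 0.0006581466855090526 [-3.46696451  1.63115602  2.73987615]
```

Call:
apply_moves(plan="0 0.04 0 0 0 0;0 0.04 0 0 0 0;0 0.03 0 0 0 0;0 0 0 0 0 0")

```text
time_s: 14.57
position: [0.4829, -0.0838, 0.0806]
tcp_rot: [[0.119, 0.993, -0.012], [0.993, -0.119, 0.003], [0.001, -0.012, -1.0]]
force: [-13.6, -1.5, 11.9]
opening: 0.003
grasp_force: 7.2
```

Run:
```python
from h import *
s=bot.read_state();print(s["position"],loc(s["position"]),s["opening"],s["force"])
im=capture("wrist");cv2.imwrite("pics/w6.png",im[...,::-1])
```

```text
[ 0.48294972 -0.08382147  0.08064163] [-54.5   5.6] 0.003466757447154699 [-13.62634085  -1.54233779  11.8873573 ]
```

View pics/w6.png

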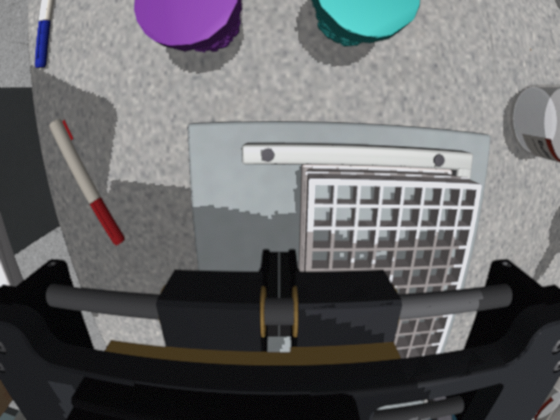

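The push stalled at 13.6 N, so the plate is against the back bar: its left end is at row ~170, next to the side bar at rows 148–170. I'll back off and push the right end once more.

Call:
apply_moves(plan="0 -0.1 0 0 0 0;0 -0.2 0 0 0 0;0 0 -0.4 0 0 0;0 0 -0.6 0 0 0;0 0 -0.6 0 0 0;0 0 -0.2 0 0 0;0 0 0 0 0 0")

```text
time_s: 15.2
position: [0.4765, -0.0842, 0.1736]
tcp_rot: [[0.121, 0.993, 0.009], [0.993, -0.121, -0.003], [-0.002, 0.009, -1.0]]
force: [0.6, 0.1, -0.1]
opening: 0.003
grasp_force: 0.0
```

Run:
```python
from h import *
s=bot.read_state();print(s["position"],loc(s["position"]))
go([*W(-.005,-.105),.171],83,5)
```

```text
[ 0.47650851 -0.08423898  0.17361013] [-60.9   4.4]
5 rows [-0.438  0.223  0.014] az 0.0 mm/row 24.6 head 83.1
```

Call:
apply_moves(plan="-0.438 0.223 0.01 0 0 0;-0.438 0.223 0.01 0 0 0;-0.438 0.223 0.01 0 0 0;-0.438 0.223 0.01 0 0 0;-0.438 0.223 0.01 0 0 0;0 0 0.6 0 0 0;0 0 0.6 0 0 0;0 0 0.5 0 0 0;0 0 0.1 0 0 0;0 0 0 0 0 0")

```text
time_s: 16.03
position: [0.5141, -0.1976, 0.0756]
tcp_rot: [[0.121, 0.993, -0.005], [0.993, -0.121, 0.003], [0.002, -0.005, -1.0]]
force: [0.3, 0.0, 0.3]
opening: 0.004
grasp_force: 0.0
```

Call:
apply_moves(plan="0.1 0 0 0 0 0;0.1 0 0 0 0 0;0.1 0 0 0 0 0;0.1 0 0 0 0 0;0.08 0 0 0 0 0;0.08 0 0 0 0 0;0.04 0 0 0 0 0;0 0 0 0 0 0")

```text
time_s: 16.7
position: [0.52, -0.1701, 0.0791]
tcp_rot: [[0.119, 0.993, 0.002], [0.993, -0.119, -0.003], [-0.003, 0.002, -1.0]]
force: [-0.6, -3.7, 1.9]
opening: 0.005
grasp_force: 2.1
```

Run:
```python
from h import *
s=bot.read_state();print(s["position"],loc(s["position"]))
```

```text
[ 0.51997273 -0.17005745  0.07910354] [ -7.3 -75.5]
```

Call:
apply_moves(plan="0.03 0 0 0 0 0;0.03 0 0 0 0 0;0.03 0 0 0 0 0;0 0 0 0 0 0")

```text
time_s: 17.03
position: [0.5201, -0.17, 0.0793]
tcp_rot: [[0.117, 0.993, 0.001], [0.993, -0.117, -0.01], [-0.01, 0.002, -1.0]]
force: [-7.2, -18.1, 1.5]
opening: 0.005
grasp_force: 9.0
```

Run:
```python
from h import *
s=bot.read_state();print(s["position"],loc(s["position"]))
im=capture("wrist");cv2.imwrite("pics/w7.png",im[...,::-1])
```

```text
[ 0.52009262 -0.17001771  0.0792869 ] [ -7.2 -75.4]
```

Call:
apply_moves(plan="-0.15 0 0 0 0 0;-0.35 0 0 0 0 0;-0.2 0 -0.6 0 0 0;0 0 -0.8 0 0 0;0 0 -0.8 0 0 0;0 0 -0.8 0 0 0;0 0 -0.8 0 0 0;0 0 -0.4 0 0 0;0 0 0 0 0 0;0 0 0 0 0 0", gripper=-0.1)

```text
time_s: 17.92
position: [0.516, -0.199, 0.2897]
tcp_rot: [[0.121, 0.993, 0.003], [0.993, -0.121, -0.001], [-0.001, 0.003, -1.0]]
force: [-0.1, 0.4, -0.7]
opening: 0.443
grasp_force: 0.0
```

Run:
```python
from h import *
s=bot.read_state();im=capture("wrist")
print(s["position"],loc(s["position"]),s["joint_positions"])
for x,y,z in[(-43,-64,111),(43,-64,111),(43,64,111),(-43,64,111)]:
    print(pix("wrist",(*W(x/1e3,y/1e3),z/1e3),s).round(1))
cv2.imwrite("pics/w8.png",cv2.resize(im[:300,120:480],None,fx=2,fy=2,interpolation=cv2.INTER_CUBIC)[...,::-1])
```

```text
[ 0.51601189 -0.19895073  0.28966323] [  -7.7 -104.7] [-3.26748694e+01  2.03189498e+01  8.78391769e+01  2.24539709e-02
  7.16648364e+01 -2.57512378e+01]
[244.7 151.9]
[326.  152.2]
[327.3  32.7]
[243.9  32. ]
```

View pics/w8.png

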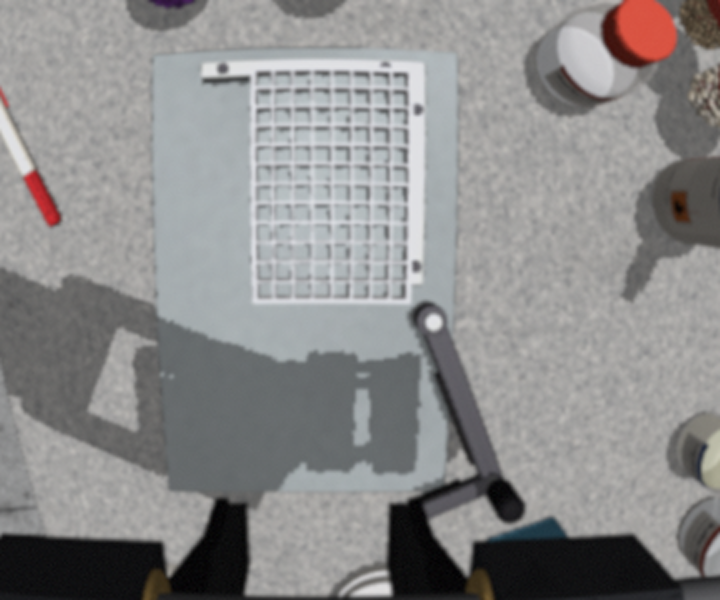

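The plate is home: its right-end corners are seen at (252,302) and (410,300) in the crop, against predictions of (249,304) and (412,304). The knob top is at (510,500) in the crop. Next is the clamp.

Run:
```python
from h import *
s=bot.read_state();p=onz("wrist",(120+508/2,498/2),.135,s);print(loc(p),loc(onz("wrist",(120+432/2,321/2),.094,s)),W(.101,-.173))
go([*W(.101,-.173),.20],159,12)
```

```text
[  95.8 -164.1] [ 55.1 -74.5] [ 0.6156692  -0.27997389]
12 rows [-0.214  0.091  0.146] az -0.0176 mm/row 13.7 head 83.1
```

Call:
apply_moves(plan="-0.214 0.091 0.146 0 0 -0.0176;-0.214 0.091 0.146 0 0 -0.0176;-0.214 0.091 0.146 0 0 -0.0176;-0.214 0.091 0.146 0 0 -0.0176;-0.214 0.091 0.146 0 0 -0.0176;-0.214 0.091 0.146 0 0 -0.0176;-0.214 0.091 0.146 0 0 -0.0176;-0.214 0.091 0.146 0 0 -0.0176;-0.214 0.091 0.146 0 0 -0.0176;-0.214 0.091 0.146 0 0 -0.0176", gripper=0.0)

```text
time_s: 18.8
position: [0.5921, -0.2771, 0.2117]
tcp_rot: [[-0.836, 0.549, -0.005], [0.549, 0.836, 0.004], [0.006, 0.0, -1.0]]
force: [-0.4, -0.0, -0.2]
opening: 0.497
grasp_force: 0.0
```

Call:
apply_moves(plan="-0.214 0.091 0.146 0 0 -0.0176;-0.214 0.091 0.146 0 0 -0.0176;0 0 0 0 0 0;0 0 0 0 0 0;0 0 0 0 0 0")

```text
time_s: 19.22
position: [0.615, -0.28, 0.1992]
tcp_rot: [[-0.933, 0.359, -0.003], [0.359, 0.933, 0.002], [0.004, 0.001, -1.0]]
force: [-1.1, -0.8, 0.2]
opening: 0.5
grasp_force: 0.0
```

Run:
```python
from h import *
s=bot.read_state();im=capture("wrist")
print(s["position"],loc(s["position"]),s["joint_positions"])
print(pix("wrist",(*W(.101,-.1735),.135),s),pix("wrist",(*W(.101,-.1735),.103),s))
go([*W(.101,-.1735),.114],159,5)
cv2.imwrite("pics/w9.png",cv2.resize(im[120:420,100:460],None,fx=2,fy=2,interpolation=cv2.INTER_CUBIC)[...,::-1])
```

```text
[ 0.61497851 -0.28001244  0.19921438] [ 100.3 -173.1] [-3.39327667e+01  3.56890785e+01  7.53465512e+01 -6.28066010e-03
  6.91743274e+01 -1.02889315e+02]
[277.9569141  227.59134295] [278.02150779 214.17413787]
5 rows [-0.002 -0.     0.344] az -0.0 mm/row 17.2 head 159.0
```

View pics/w9.png

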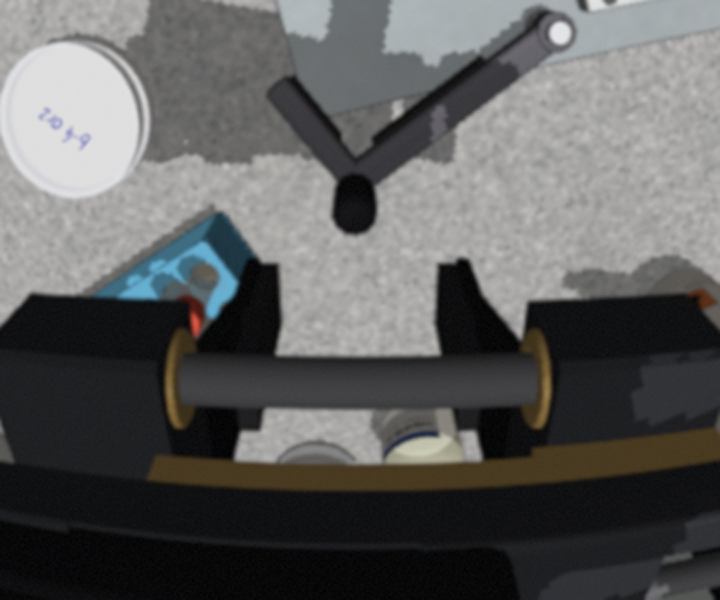

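The knob's top is at (355,212) in the crop, against a prediction of (356,215), and it sits midway between the fingers. The blue rack corner is at (258,262) in the crop. I'll check its clearance.

Run:
```python
from h import *
s=bot.read_state();R=np.array(s["tcp_rot"])
for z in(.05,.08,.11):
  for c in[(258,262),(218,212)]:
    p=onz("wrist",(100+c[0]/2,120+c[1]/2),z,s);print(z,c,(R.T@(p-s["position"]))[:2].round(3))
```

```text
0.05 (258, 262) [-0.06  -0.053]
0.05 (218, 212) [-0.032 -0.072]
0.08 (258, 262) [-0.046 -0.048]
0.08 (218, 212) [-0.021 -0.065]
0.11 (258, 262) [-0.032 -0.042]
0.11 (218, 212) [-0.01  -0.058]
```

Call:
apply_moves(plan="0 0 0 0 0 0;0 0 0 0 0 0;0 0 0 0 0 0", gripper=-0.3)

```text
time_s: 19.52
position: [0.616, -0.2808, 0.2013]
tcp_rot: [[-0.934, 0.358, 0.001], [0.358, 0.934, -0.0], [-0.001, -0.0, -1.0]]
force: [-0.3, 0.0, -0.8]
opening: 0.381
grasp_force: 0.0
```

Call:
apply_moves(plan="0 0 0.4 0 0 0;0 0 0.4 0 0 0;0 0 0.4 0 0 0;0 0 0.34 0 0 0;0 0 0.2 0 0 0;0 0 0 0 0 0;0 0 0 0 0 0")

```text
time_s: 20.1
position: [0.6162, -0.2808, 0.1137]
tcp_rot: [[-0.934, 0.357, -0.0], [0.357, 0.934, 0.0], [0.0, 0.0, -1.0]]
force: [0.1, 0.4, 0.5]
opening: 0.352
grasp_force: 0.0
```

Call:
apply_moves(plan="0 0 0 0 0 0;0 0 0 0 0 0;0 0 0 0 0 0;0 0 0 0 0 0;0 0 0 0 0 0", gripper=-1)

```text
time_s: 20.52
position: [0.6173, -0.2819, 0.1152]
tcp_rot: [[-0.934, 0.357, 0.003], [0.357, 0.934, -0.003], [-0.004, -0.002, -1.0]]
force: [0.5, -1.9, 3.9]
opening: 0.195
grasp_force: 30.0
```

```bash
cat >> h.py <<'E'
def arc(n,step):
    s=bot.read_state();R=np.array(s["tcp_rot"]);p=np.array(s["position"]);l=loc(p)
    r=np.array(l)-[57,-75];ang=np.degrees(np.arctan2(r[1],r[0]))%360
    h=(np.degrees(np.arctan2(R[1,0],R[0,0]))-np.degrees(yaw))
    print("clamp",round((294.6-ang),1),"deg of 114.6 r",np.hypot(*r).round(1),"loc",l,"z",p[2],"head_sh",h.round(1),"F",np.round(s["force"],1),"open",s["opening"])
    P=lambda a:W(*((np.array([57,-75])+109*np.array([np.cos(np.radians(a)),np.sin(np.radians(a))]))/1e3))
    tot=0;q=p[:2]
    for k in range(1,n+1):
        t=P(ang-k*step);hh=np.radians(h-(k-1)*step)+yaw
        f=np.array([np.cos(hh),np.sin(hh)]);g=np.array([f[1],-f[0]])
        print(((t-q)@f/.05).round(3),((t-q)@g/.05).round(3),end="; ");q=t
    print("az",round(step/360,4))
E
python3 -c "
from h import *
arc(8,4.8)"
```

```text
clamp -0.1 deg of 114.6 r 109.8 loc [ 102.8 -174.8] z 0.11517226038583618 head_sh 166.1 F [ 0.5 -1.9  3.9] open 0.19533179299678843
0.158 -0.096; 0.147 -0.108; 0.147 -0.108; 0.147 -0.108; 0.147 -0.108; 0.147 -0.108; 0.147 -0.108; 0.147 -0.108; az 0.0133
```

Gripped: the opening is 17 mm and the clamp angle reads 0. Swing.

Call:
apply_moves(plan="0.147 -0.108 0 0 0 0.0133;0.147 -0.108 0 0 0 0.0133;0.147 -0.108 0 0 0 0.0133;0.147 -0.108 0 0 0 0.0133;0.147 -0.108 0 0 0 0.0133;0.147 -0.108 0 0 0 0.0133;0.147 -0.108 0 0 0 0.0133;0.147 -0.108 0 0 0 0.0133;0 0 0 0 0 0")

```text
time_s: 21.27
position: [0.5438, -0.2795, 0.1152]
tcp_rot: [[-0.509, 0.861, 0.0], [0.861, 0.509, -0.002], [-0.002, -0.0, -1.0]]
force: [-0.1, -2.9, 3.1]
opening: 0.194
grasp_force: 30.0
```

```bash
python3 -c "
from h import *
arc(8,4.8)"
```

```text
clamp 39.1 deg of 114.6 r 109.8 loc [  29.6 -181.3] z 0.115162154311926 head_sh 127.6 F [-0.1 -2.9  3.1] open 0.19439064058418012
0.158 -0.094; 0.149 -0.106; 0.149 -0.106; 0.149 -0.106; 0.149 -0.106; 0.149 -0.106; 0.149 -0.106; 0.149 -0.106; az 0.0133
```

Call:
apply_moves(plan="0.149 -0.106 0 0 0 0.0133;0.149 -0.106 0 0 0 0.0133;0.149 -0.106 0 0 0 0.0133;0.149 -0.106 0 0 0 0.0133;0.149 -0.106 0 0 0 0.0133;0.149 -0.106 0 0 0 0.0133;0.149 -0.106 0 0 0 0.0133;0.149 -0.106 0 0 0 0.0133;0 0 0 0 0 0")

```text
time_s: 22.02
position: [0.4887, -0.2318, 0.1151]
tcp_rot: [[0.133, 0.991, -0.001], [0.991, -0.133, -0.001], [-0.001, -0.001, -1.0]]
force: [-3.8, -3.3, 7.2]
opening: 0.193
grasp_force: 30.0
```

```bash
python3 -c "
from h import *
arc(7,4.8)"
```

```text
clamp 77.8 deg of 114.6 r 109.6 loc [ -30.8 -140.6] z 0.1150555272634222 head_sh 89.3 F [-3.8 -3.3  7.2] open 0.19337160328229241
0.157 -0.095; 0.15 -0.105; 0.15 -0.105; 0.15 -0.105; 0.15 -0.105; 0.15 -0.105; 0.15 -0.105; az 0.0133
```

Call:
apply_moves(plan="0.15 -0.105 0 0 0 0.0133;0.15 -0.105 0 0 0 0.0133;0.15 -0.105 0 0 0 0.0133;0.15 -0.105 0 0 0 0.0133;0.15 -0.105 0 0 0 0.0133;0.15 -0.105 0 0 0 0.0133;0.15 -0.105 0 0 0 0.0133;0 0 0 0 0 0;0 0 0 0 0 0")

```text
time_s: 22.77
position: [0.4747, -0.1701, 0.115]
tcp_rot: [[0.656, 0.755, -0.002], [0.755, -0.656, 0.0], [-0.001, -0.002, -1.0]]
force: [-4.5, -0.9, 10.4]
opening: 0.193
grasp_force: 30.0
```

```bash
python3 -c "
from h import *
arc(3,1.5)"
```

```text
clamp 111.5 deg of 114.6 r 109.5 loc [-52.3 -81. ] z 0.11498820279465138 head_sh 56.0 F [-4.5 -0.9 10.4] open 0.19330861876696093
0.052 -0.027; 0.046 -0.034; 0.046 -0.034; az 0.0042
```

Call:
apply_moves(plan="0.05 -0.027 0 0 0 0.0042;0.046 -0.034 0 0 0 0.0042;0.046 -0.034 0 0 0 0.0042;0 0 0 0 0 0;0 0 0 0 0 0")

```text
time_s: 23.18
position: [0.4752, -0.1648, 0.115]
tcp_rot: [[0.711, 0.703, -0.004], [0.703, -0.711, -0.005], [-0.006, 0.001, -1.0]]
force: [-8.7, -9.1, 10.1]
opening: 0.197
grasp_force: 30.0
```

```bash
python3 -c "
from h import *
arc(2,1)"
```

```text
clamp 114.2 deg of 114.6 r 109.4 loc [-52.4 -75.7] z 0.11500349799325904 head_sh 51.6 F [-8.7 -9.1 10.1] open 0.1972246232159452
0.036 -0.018; 0.03 -0.024; az 0.0028
```

Call:
apply_moves(plan="0.03 -0.024 0 0 0 0;0 0 0 0 0 0;0 0 0 0 0 0")

```text
time_s: 23.43
position: [0.4753, -0.1647, 0.115]
tcp_rot: [[0.711, 0.704, -0.004], [0.704, -0.711, -0.008], [-0.008, 0.003, -1.0]]
force: [-11.1, -15.2, 9.5]
opening: 0.195
grasp_force: 30.0
```

Call:
apply_moves(plan="0 0 0 0 0 0;0 0 0 0 0 0;0 0 0 0 0 0", gripper=-0.4)

```text
time_s: 23.68
position: [0.4771, -0.1602, 0.1138]
tcp_rot: [[0.715, 0.7, -0.0], [0.7, -0.715, 0.001], [0.001, -0.001, -1.0]]
force: [0.4, -0.0, -0.4]
opening: 0.285
grasp_force: 0.0
```

Call:
apply_moves(plan="0 0 -0.2 0 0 0;0 0 -0.4 0 0 0;0 0 -0.8 0 0 0;0 0 -0.8 0 0 0;0 0 -0.8 0 0 0;0 0 -0.8 0 0 0;0 0 -0.4 0 0 0;0 0 0 0 0 0;0 0 0 0 0 0;0 0 0 0 0 0")

```text
time_s: 24.52
position: [0.4764, -0.1594, 0.3229]
tcp_rot: [[0.714, 0.7, -0.002], [0.7, -0.714, 0.001], [-0.0, -0.002, -1.0]]
force: [-0.4, -0.1, -0.7]
opening: 0.303
grasp_force: 0.0
```

Run:
```python
from h import *
s=bot.read_state();im=capture("wrist");t=capture("top")
cv2.imwrite("pics/w10.png",im[...,::-1]);print(loc(s["position"]),s["position"],s["force"],s["time_s"])
hsv=cv2.cvtColor(im,cv2.COLOR_RGB2HSV)
# knob: dark blob near prediction
q=pix("wrist",(*W(-.052,-.075),.135),s);print("knob pred",q)
x,y=q.astype(int);w=hsv[y-30:y+30,x-30:x+30,2];ys,xs=np.nonzero(w<35)
print("dark",len(xs),(xs.mean()+x-30,ys.mean()+y-30) if len(xs) else None, [xs.min()+x-30,xs.max()+x-30,ys.min()+y-30,ys.max()+y-30] if len(xs) else None)
for X,Y in[(-43,-64),(43,-64),(43,64),(-43,64)]:print(pix("wrist",(*W(X/1e3,Y/1e3),.111),s).round(1))
n,l,st,ce=cv2.connectedComponentsWithStats(redmask(t))
for i in range(1,n):
    if st[i,4]>60 and ce[i,1]>150: print("top red",ce[i].round(1),st[i,4],onz("top",ce[i],.075).round(3))
```

```text
[-51.9 -70.2] [ 0.47635164 -0.15943348  0.3228581 ] [-0.43603821 -0.06445916 -0.65898635] 24.5167
knob pred [281.68928029 190.4926086 ]
dark 147 (np.float64(281.89115646258506), np.float64(186.7891156462585)) [np.int64(276), np.int64(288), np.int64(179), np.int64(195)]
[281.7 173.7]
[340.1 128.9]
[270.7  42. ]
[211.9  89.3]
top red [268.8 154.4] 107 [ 0.736 -0.015  0.075]
top red [196.9 187.8] 529 [0.625 0.221 0.075]
top red [150.  202.6] 151 [0.578 0.373 0.075]
top red [172.1 235.2] 254 [0.471 0.297 0.075]
```

View pics/w10.png

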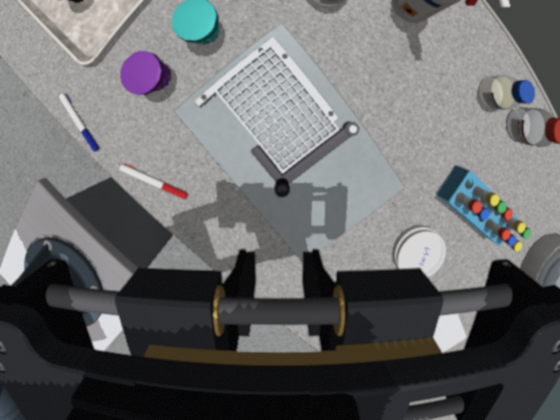

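The clamp is shut: the knob is at (282,187), against a predicted (282,190). The plate corners match their home predictions, and the top view shows the cup in the tray's empty end. I'm handing in.

```bash
python3 -c "
from rig import bot
print(bot.hand_in())"
```

```text
the job is handed in; nothing more can be done
None
```

I handed in the job at about 24.5 s, but no verdict came back: by my measurements the cup stands in the tray's empty end, the plate is home against both bars and the clamp is shut; I viewed 11 pictures, one over the limit of 10.

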